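# Isolate the air line and set its bleed slide

## Task

Shut off the bench's main air line and bleed it: first lift away the tall tin that blocks the long handle of the larger valve and stand it upright in the low grey tray, then swing that long handle round to its end stop, square across its pipe. Only after that slide the bleed grip along its track until it is in line with the steel pointer. Leave the smaller valve and the other things on the bench where they are.

Things in the scene. Friction and masses are not known exactly. Their poses are not given: they have to be found in the camera images.
- main_valve: The larger ball valve, fixed to the bench: a steel pipe 34 mm thick that rises through the bench, runs level for 200 mm along the body's y at 50 mm height, and goes down again (flanges 66 mm wide at y = -100 and +100 mm); brass valve body, 58 mm wide and up to 79 mm high, in the middle. Origin: on the bench (z = 0), straight below the handle's vertical pivot. Stands left or right; the smaller valve is on the other side.
- main_lever (a joint): Turn of the larger valve's long handle about its vertical pivot, rad: 0 = open, the handle points along the pipe (+y of main_valve); grows counter-clockwise seen from above, to 1.571 = closed at the hard end stop, the handle pointing to -x of main_valve, across the pipe. Starts partly turned (0 to 0.35). About 0.3 N m of friction holds it wherever it is left.
- main_lever_grip (a point): Centre of the black rubber sleeve of the long handle, 107.5 mm from the pivot axis, 90 mm above the bench; the sleeve is 65 mm long (75 to 140 mm from the pivot), 20 mm wide and 24 mm tall (from 78 to 102 mm above the bench). The point's +y points outward along the handle; below the sleeve there is free space.
- branch_valve: The smaller ball valve, fixed, of the same make-up: pipe 22 mm thick and 150 mm long along its y, top of the handle 102 mm above the bench. Origin below its pivot on the bench. Leave it alone.
- branch_lever_grip (a point): Centre of the rubber sleeve on the smaller valve's handle (handle 85 mm long, sleeve centre 65 mm from the pivot); must not be moved.
- tin: Tall plain round metal tin with a paper band, 54 mm diameter, 115 mm high, about 0.3 kg, loose, standing on the bench inside the long handle's sweep, 95 to 140 mm from the pivot. Origin: centre of its underside, z up.
- tray: Low open grey tray, fixed to the bench, 150 mm (its x) by 120 mm (its y) and 28 mm high, walls and floor 5 mm. Origin: centre of its underside. It lies in the middle, nearest the robot.
- bleed_unit: Bleed slide unit, fixed: an aluminium track 250 mm long along its y, 60 mm wide, 36 mm high (black end caps to 46 mm). Origin: centre of its underside. It lies in the middle, beyond the tray.
- bleed_slide (a joint): Travel of the bleed grip along +y of bleed_unit, m: 0 to 0.14 (grip at y = -70 mm + value); starts between 0 and 0.05. About 2.5 N of friction holds it wherever it is left.
- bleed_grip (a point): Centre of the black upright grip of the bleed slide, 73 mm above the bench on the centre line of the track; the grip is 20 mm along the track, 34 mm across, and stands from 48 to 95 mm above the bench on a low 40 mm long carriage.
- pointer (a point): Point of the steel pointer on the far (+x) edge of the bleed track, 42 mm above the bench, 20 mm beyond the track's centre line; its place along the track varies (grip values 0.08 to 0.13). The grip is in line when its centre has the same y in the frame of bleed_unit.
- jar: Short jar, 50 mm diameter, 70 mm high, standing between tray and bleed unit; a bystander. Origin: centre of underside.
- bottle: Bottle, 66 mm diameter, 200 mm high, at the back left; a bystander.
- carton: Cardboard box 100 x 140 x 90 mm at the back right; a bystander.
- tape: Roll of tape, 100 mm diameter, 45 mm high, front left; a bystander.
- wrench: Steel wrench 190 mm long lying front right; a bystander.
- screwdriver: Screwdriver 200 mm long lying in front, left of the middle; a bystander.
- elbow: Brass pipe elbow, about 70 mm, 36 mm high, lying in front, right of the middle; a bystander.
There are look-alikes about, which are no part of the job. Leave any purple look-alike of the tray alone.

How it is judged:
By the outcome, as a careful person would: the job done as asked, in the order asked, and still so for the second after the job is handed in, with the robot touching nothing.
It also fails if it takes over 72 s, if anything falls off the work surface, if the arm or the gripper's body presses on something with over 40 N, if the wrist force passes 120 N, or if a joint passes its speed limit or range.

## Robot

A 7-joint arm with a two-finger parallel gripper is mounted at the origin on the work surface. World frame = base frame: x ahead of the robot, y to its left, z up, the work surface at z = 0. Lengths are in m, angles in rad, forces in N, time in s.
With the tool pointing down it reaches from about 0.425 to 0.95 m from the base axis. Payload 4.7 kg.
Tool frame: the origin (TCP) lies on the centre line of the jaws, within the pads' length; the fingertips stand 22 mm ahead of it and the grasp point (between the pads) lies 3 mm ahead of it (env.tip_extent is the distance from the TCP to the fingertips, in m); z points along the fingers, x is the direction in which the jaws open and shut, and the axes are right-handed (so a half turn about z gives the same grasp; the last joint's range is limited). The gripper opens to 87 mm and grips with 3 to 60 N. Pads are 19 mm wide; open, the fingers measure 117 mm over their backs; the gripper's body (75 mm by 190 mm) begins 51 mm behind the grasp point.
Start: joints at [-1.326, 0.469, -0.049, 1.532, 0.024, 1.141, -0.082], TCP at [0.182, 0.65, 0.245] pointing down, gripper open.
Joint ranges: [-2.59, 2.59], [-0.33, 1.99], [-1.39, 1.29], [0.1, 2.45], [-1.04, 4.18], [0.21, 1.99], [-2.66, 2.66]. Speed limits (rad/s): [2.57, 2.57, 3.14, 3.14, 3.14, 3.14, 3.14].

## Interface

Orientations are given as a unit quaternion [x, y, z, w].
In Python, from plant import env, vision gives the robot as it stands. The module is installed in compiled form; this text tells all that it offers.
- The arm moves only by the tool send_rows, never from a script. Its argument "targets" is a list of rows, each an object with "hand": the opening, from -1 (shut) to 1 (fully open); "linear": the shift along the world's x, y, z in m, a list of three; "twist": the turn about the world's z in degrees. In form: [{"hand": hand, "linear": [tx, ty, tz], "twist": twist}, ...]. A call has 1 to 12 rows; each row is the pose to reach, as a shift and turn from the pose commanded when the call began; what a row does not reach only later rows make up. A row lasts 1/12 s, in which the tool goes at most 41.7 mm and 7.16 degrees, less where a joint would pass 70% of its speed; a pose out of reach is approached as far as the arm can. A call with a gripper value outside its range is refused whole. The fingers move at their own pace and stop on an object; "force" is the grip in N (left out, the last holds). Time passes only in rows, so rows that repeat a pose let the fingers close. It gives the time, the measured TCP pose, the force and the opening at its end, in the units of the state.
- env.get_state(): the state, without advancing time (a new reading comes with each control period).
- vision.snapshot(name): name is "side" or "top" or "wrist"; returns a dict with "color" (384x512x3 uint8, red, green, blue), "range_z" (384x512 float32, m along the optical axis (not along the pixel's ray), 0 where there is no reading), "mtx" (3x3 intrinsics, pixels), "k1" (the pictures are not rectified: a ray, as slopes to the right and down, at radius r is drawn at 1 + k1 r^2 times it, then the intrinsics apply), "R" (3x3) and "t" (3): a world point X has camera coordinates R X + t. Camera axes: x right, y down, z forward; pixel columns grow to the right and rows downward; lengths in m; the calibration is good to about 2 mm. A picture is of the moment at which its call begins.
- env.sign_off(): hands the job in, once; it reports no verdict.
The state is a dict: "time_s": time; "joints": joint angles; "dq": joint speeds; "effort": joint torques, N m; "eef_pos": TCP position; "eef_rot": TCP orientation; "contact_force": force on the tool from outside, world axes, zero at the start; "torque": the same for the moment, N m; "opening": finger opening in m.
Only numpy, scipy, OpenCV 4.12 (cv2) and the standard library are available. Lean on these libraries where they do the work, as an engineer would, in place of code of your own. Each camera call takes 0.05 s, during which the arm holds its last target.

## Working session

There is one attempt and no reset: what is moved stays moved. The work goes in short steps, Python scripts to look and compute and a tool call to move; the robot and the scene stay as the last step left them, time stands still between calls to the robot, and variables do not carry over. Pictures are saved under pics/ and viewed, and the job is handed in when it is done.

Besides the shell and the picture viewer there is one more tool, called after "Call:" as a command line: name --argument value ..., lists and objects as JSON in quotes. send_rows: Moves the arm, as the interface text tells. Its arguments: {"type":"object","properties":{"targets":{"type":"array","items":{"type":"object","properties":{"hand":{"type":"number"},"linear":{"type":"array","items":{"type":"number"}},"twist":{"type":"number"}}}},"force":{"type":"number"}},"required":["targets"]}

```bash
mkdir -p pics; cat > h.py <<'E'
import numpy as np, cv2
from plant import env, vision
def snap(n,save):
    s=vision.snapshot(n); cv2.imwrite(f'pics/{save}.png',s['color'][:,:,::-1]); np.savez(f'pics/{save}.npz',**s); return s
def load(save): return dict(np.load(f'pics/{save}.npz'))
def ray(s,u,v):
    K=s['mtx'];p=np.array([(u-K[0,2])/K[0,0],(v-K[1,2])/K[1,1]]);q=p.copy()
    for _ in range(30): q=p/(1+float(s['k1'])*(q@q))
    d=s['R'].T@np.array([q[0],q[1],1.]); o=-s['R'].T@s['t']; return o,d
def onz(s,u,v,z):
    o,d=ray(s,u,v); return o+d*(z-o[2])/d[2]
def dep(s,u,v):
    o,d=ray(s,u,v); return o+d*s['range_z'][int(round(v)),int(round(u))]
def cloud(s):
    h,w=s['range_z'].shape;K=s['mtx'];u,v=np.meshgrid(np.arange(w),np.arange(h))
    p=np.stack([(u-K[0,2])/K[0,0],(v-K[1,2])/K[1,1]],-1);q=p.copy()
    for _ in range(30): q=p/(1+float(s['k1'])*(q**2).sum(-1,keepdims=True))
    d=np.concatenate([q,np.ones((h,w,1))],-1)*s['range_z'][...,None]
    return (d-s['t'])@s['R']
def proj(s,X):
    c=s['R']@np.array(X)+s['t'];p=c[:2]/c[2];p=p*(1+float(s['k1'])*(p@p));K=s['mtx'];return K[0,0]*p[0]+K[0,2],K[1,1]*p[1]+K[1,2]
E
python3 - <<'E'
from h import *
print(env.get_state(), env.tip_extent)
for n in ['top','side','wrist']:
    s=snap(n,n+'0'); print(n,s['mtx'],s['k1'],s['R'],-s['R'].T@s['t'])
E
```

```text
{'time_s': 0.0, 'joints': array([-1.32589633,  0.46942649, -0.04861419,  1.53368732,  0.02408874,
        1.14099149, -0.08228564]), 'dq': array([-2.36449512e-05, -8.93718021e-04,  3.58952764e-04, -6.94233628e-04,
       -4.57395482e-04, -2.63181874e-04, -1.01705213e-03]), 'effort': array([ 6.43008370e-04, -5.07982171e+01, -8.04872392e-02, -2.36152893e+01,
       -6.13983069e-02,  3.79608781e-02,  1.62933666e-04]), 'eef_pos': array([0.18233907, 0.64932951, 0.24351232]), 'eef_rot': array([ 7.96973812e-01,  6.04013091e-01, -7.52200798e-04,  6.02493179e-04]), 'contact_force': array([ 0.47160659, -0.60360013, -0.00759708]), 'torque': array([-0.01674063,  0.03160265,  0.03213878]), 'opening': 0.08711038566243746} 0.022
top [[452.66822657   0.         260.81718354]
 [  0.         452.66822657 181.61410648]
 [  0.           0.           1.        ]] -0.09805841251867158 [[ 0.00232083 -0.99969888  0.02442853]
 [-0.99772238 -0.00396169 -0.06733766]
 [ 0.06741416 -0.02421661 -0.99743114]] [0.39624747 0.02528111 1.31943143]
side [[443.34136977   0.         249.6446191 ]
 [  0.         443.34136977 184.8953835 ]
 [  0.           0.           1.        ]] -0.11918901137209814 [[ 0.71294139 -0.70105465 -0.01539294]
 [-0.3709338  -0.35841258 -0.85670797]
 [ 0.59508208  0.61649233 -0.51557203]] [-0.22714747 -0.74568421  0.70551009]
wrist [[298.79918107   0.         254.62781649]
 [  0.         298.79918107 188.4673038 ]
 [  0.           0.           1.        ]] -0.009478648156951104 [[ 0.27011361  0.96282527 -0.00247761]
 [ 0.93088192 -0.26049304  0.25612933]
 [ 0.24596239 -0.07149038 -0.96663935]] [0.11543195 0.66855339 0.38430707]
```

View pics/top0.png

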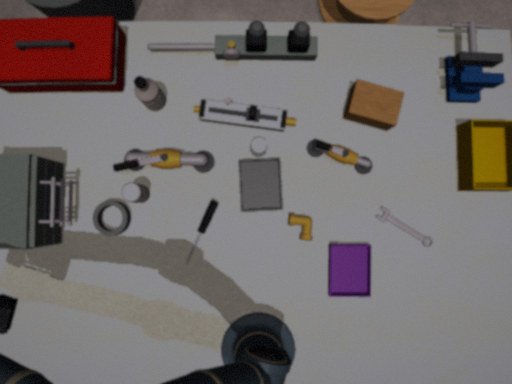

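View pics/side0.png

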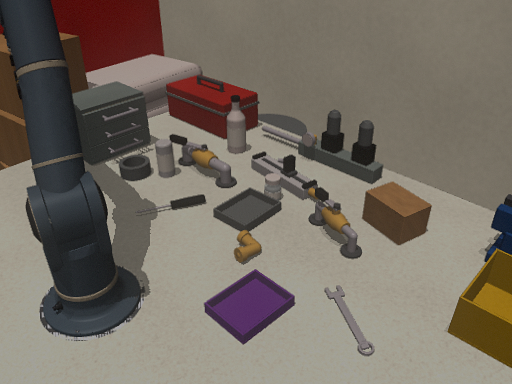

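```bash
python3 - <<'E'
from h import *
s=load('top0')
c=s['color'][80:220,90:310,::-1]; cv2.imwrite('pics/topc.png',cv2.resize(c,None,fx=3.6,fy=3.6,interpolation=cv2.INTER_CUBIC))
P=cloud(s)
for z in [(0.085,0.104),(0.105,0.125),(0.06,0.078),(0.02,0.034),(0.078,0.1)]:
    m=((P[...,2]>z[0])&(P[...,2]<z[1])&(P[...,0]>0.3)).astype(np.uint8)
    n,l,st,ce=cv2.connectedComponentsWithStats(m)
    for i in range(1,n):
        if st[i,4]>15: print(z,st[i],ce[i].round(1),np.median(P[l==i],0).round(4))
E
```

```text
(0.085, 0.104) [450  21  43  31 387] [471.7  32.5] [ 0.9264 -0.6141  0.0962]
(0.085, 0.104) [114  32   5  44  74] [116.4  53.9] [0.8337 0.3991 0.0998]
(0.085, 0.104) [288  38  22  11  57] [296.9  46.1] [ 0.8572 -0.105   0.0958]
(0.085, 0.104) [245  44  22   5  58] [255.4  46.5] [0.8566 0.0112 0.0957]
(0.085, 0.104) [224  48  16   8  99] [231.1  51.4] [0.842  0.0794 0.094 ]
(0.085, 0.104) [451  56  45  17 207] [471.   66.3] [ 0.8168 -0.6117  0.0903]
(0.085, 0.104) [68 77 49  8 82] [95.9 83.2] [0.7494 0.4479 0.0991]
(0.085, 0.104) [453  76  44  14 126] [471.3  85.7] [ 0.7556 -0.6094  0.0915]
(0.085, 0.104) [ 349   79   55   47 1642] [376.2 101.9] [ 0.7044 -0.3278  0.0889]
(0.085, 0.104) [ 0 83 38  4 54] [18.1 84.4] [0.7491 0.6796 0.1002]
(0.085, 0.104) [39 83 25  3 43] [51.5 83.9] [0.7493 0.5797 0.1015]
(0.085, 0.104) [141  87  20  18  55] [153.9  98.9] [0.7012 0.2872 0.0936]
(0.085, 0.104) [248 104   9  14  92] [252.2 110.6] [0.6746 0.0202 0.094 ]
(0.085, 0.104) [468 119  44  71 407] [480.  151.2] [ 0.58   -0.6018  0.0968]
(0.085, 0.104) [315 140  16  11 110] [322.8 145.1] [ 0.5796 -0
[... 6596 characters left out ...]
 439] [478.4 148.2] [ 0.5913 -0.6011  0.0945]
(0.078, 0.1) [315 140  16  11  70] [322.3 145.3] [ 0.5797 -0.1718  0.097 ]
(0.078, 0.1) [331 146  19  11 119] [340. 151.] [ 0.565  -0.2234  0.0892]
(0.078, 0.1) [139 153  32  13 208] [153.8 158.9] [0.5404 0.288  0.0886]
(0.078, 0.1) [131 159   7   9  27] [134.5 163.4] [0.5281 0.3385 0.0962]
(0.078, 0.1) [ 50 160   5  18  59] [ 52.4 168.4] [0.5131 0.5708 0.0904]
(0.078, 0.1) [117 162  13  10  44] [122.  166.8] [0.5156 0.3755 0.0977]
(0.078, 0.1) [132 183  12  20  46] [140.  193.6] [0.4445 0.3213 0.0864]
(0.078, 0.1) [503 188   9   2  16] [506.9 188.5] [ 0.4622 -0.7031  0.0951]
(0.078, 0.1) [ 49 223   4  23  60] [ 50.3 234.8] [0.3318 0.5714 0.0894]
```

View pics/topc.png

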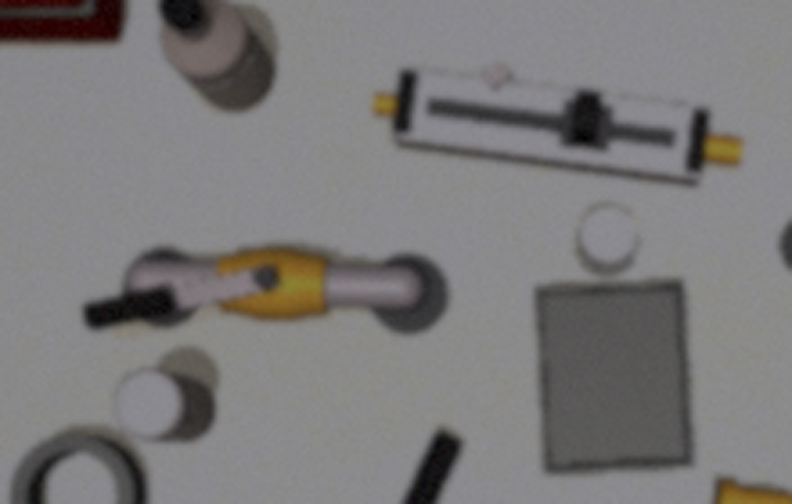

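```bash
python3 - <<'E'
from h import *
s=load('top0');P=cloud(s)
X,Y,Z=P[...,0],P[...,1],P[...,2]
m=(abs(X-.449)<.04)&(abs(Y-.342)<.04)&(Z>.105)
q=P[m];print('tin',q.mean(0),q[:,2].max(),np.median(q[:,2]),cv2.minEnclosingCircle(q[:,:2].astype(np.float32)))
# pipe top ridge
m=(Z>.064)&(Z<.07)&(X>.5)&(X<.6)&(Y>.13)&(Y<.36)
q=P[m];
for a in np.arange(.13,.36,.02):
    k=q[(q[:,1]>a)&(q[:,1]<a+.02)]
    if len(k): print(round(a,2),len(k),k.mean(0).round(4))
m=(Z>.093)&(Z<.107)&(X>.48)&(X<.57)&(Y>.31)&(Y<.41)
q=P[m];c=q.mean(0);vv=np.linalg.svd(q-c)[2][0];t=(q-c)@vv
print('sleeve',len(q),c,vv,t.min(),t.max(),'mid',c+vv*(t.min()+t.max())/2)
# whole handle line
for u,v,z in [(163.9,156.7,.095),(162.5,157,.095)]: print('pivot',onz(s,u,v,z),dep(s,u,v))
for u,v in [(90+410/3.6,80+292/3.6),(90+163/3.6,80+285/3.6)]:print('flange',onz(s,u,v,.008),dep(s,u,v))
# flange darker mask: low z
m=(Z>.003)&(Z<.02)&(X>.49)&(X<.6)&(Y>.1)&(Y<.38)
q=P[m]; 
for sgn in (q[:,1]<.22,q[:,1]>.22): k=q[sgn];print('fl',len(k),k.min(0),k.max(0))
# tray
m=(Z>.02)&(Z<.034)&(X>.38)&(X<.57)&(Y>-.1)&(Y<.08)
q=P[m].astype(np.float32);print('tray',cv2.minAreaRect(q[:,:2]),cv2.boxPoints(cv2.minAreaRect(q[:,:2])))
m=(Z>.06)&(Z<.08)&(abs(X-.583)<.04)&(abs(Y)<.05);print('jar',cv2.minEnclosingCircle(P[m][:,:2].astype(np.float32)))
# bleed
m=(Z>.028)&(Z<.041)&(X>.62)&(X<.75)&(Y>-.12)&(Y<.2)
q=P[m].astype(np.float32);r=cv2.minAreaRect(q[:,:2]);print('track',r,cv2.boxPoints(r))
m=(Z>.085)&(Z<.11)&(X>.64)&(X<.71)&(Y>-.02)&(Y<.06)
r=cv2.minAreaRect(P[m][:,:2].astype(np.float32));print('grip',r,P[m].mean(0))
print('pointer',onz(s,90+497/3.6,80+76/3.6,.042),dep(s,90+497/3.6,80+76/3.6))
# caps
m=(Z>.042)&(Z<.05)&(X>.62)&(X<.75)&(Y>-.12)&(Y<.2);q=P[m]
for k in (q[q[:,1]>.12],q[q[:,1]<-.03]): print('cap',len(k),k.mean(0))
E
```

```text
tin [0.44942578 0.34227448 0.11324283] 0.11989206773548114 0.11335039871416441 ((0.4497167766094208, 0.34377411007881165), 0.026554208248853683)
0.15 22 [0.5442 0.1638 0.0663]
0.17 38 [0.5447 0.1797 0.0661]
0.19 39 [0.544  0.1997 0.0665]
0.21 38 [0.5434 0.2198 0.0673]
0.23 32 [0.5436 0.2397 0.0674]
0.25 28 [0.5466 0.2605 0.0675]
0.27 30 [0.5499 0.2818 0.0677]
0.29 18 [0.5502 0.2995 0.0673]
0.31 18 [0.552  0.3218 0.066 ]
0.33 27 [0.549  0.3407 0.0661]
0.35 16 [0.55   0.3554 0.0669]
sleeve 175 [0.52311486 0.36563676 0.10029449] [-0.21890581  0.97566707 -0.01241   ] -0.031879866952535064 0.033467270896221375 mid [0.52294112 0.36641115 0.10028464]
pivot [0.54589947 0.25948936 0.095     ] [0.54612419 0.25984104 0.09316142]
pivot [0.5450666  0.26329934 0.095     ] [0.54566289 0.26425305 0.09009389]
flange [0.54401801 0.15926813 0.008     ] [0.53829426 0.15407828 0.05879703]
flange [0.54907091 0.35997366 0.008     ] [0.54231926 0.34518712 0.06593832]
fl 257 [0.49215977 0.10080699 0.00301378] [0.59798137 0.2184113  0.01844636]
fl 140 [0.49111339 0.22295646 0.00300091] [0.59746962 0.37998997 0.01214239]Traceback (most recent call last):
  File "<stdin>", line 24, in <module>
cv2.error: OpenCV(4.12.0) /io/opencv/modules/imgproc/src/convhull.cpp:143: error: (-215:Assertion failed) total >= 0 && (depth == CV_32F || depth == CV_32S) in function 'convexHull'
```

```bash
python3 - <<'E'
from h import *
s=load('top0');P=cloud(s).astype(np.float32)
X,Y,Z=P[...,0],P[...,1],P[...,2]
f=lambda m: np.ascontiguousarray(P[m][:,:2])
m=(Z>.02)&(Z<.034)&(X>.38)&(X<.57)&(Y>-.1)&(Y<.08)
r=cv2.minAreaRect(f(m));print('tray',r,cv2.boxPoints(r))
m=(Z>.06)&(Z<.08)&(abs(X-.583)<.04)&(abs(Y)<.05);print('jar',cv2.minEnclosingCircle(f(m)))
m=(Z>.028)&(Z<.041)&(X>.62)&(X<.75)&(Y>-.12)&(Y<.2)
r=cv2.minAreaRect(f(m));print('track',r,cv2.boxPoints(r))
m=(Z>.085)&(Z<.11)&(X>.64)&(X<.71)&(Y>-.02)&(Y<.06)
r=cv2.minAreaRect(f(m));print('grip',r,P[m].mean(0))
print('pointer',onz(s,90+497/3.6,80+76/3.6,.042),dep(s,90+497/3.6,80+76/3.6))
m=(Z>.042)&(Z<.055)&(X>.62)&(X<.75)&(Y>-.12)&(Y<.2);q=P[m]
for k in (q[q[:,1]>.12],q[q[:,1]<-.03]): print('cap',len(k),k.mean(0),k.min(0),k.max(0))
st=vision.snapshot
c=s['color'][90:135,190:300,::-1];cv2.imwrite('pics/trk.png',cv2.resize(c,None,fx=7,fy=7,interpolation=cv2.INTER_CUBIC))
c=load('side0')['color'][120:220,120:360,::-1];cv2.imwrite('pics/sidec.png',cv2.resize(c,None,fx=3.3,fy=3.3,interpolation=cv2.INTER_CUBIC))
from scipy.spatial.transform import Rotation as R
print(R.from_quat(env.get_state()['eef_rot']).as_matrix().round(3))
E
```

```text
tray ((0.4747403562068939, -0.019055776298046112), (0.1920951008796692, 0.15044783055782318), 3.038320302963257) [[ 0.37484065  0.0509715 ]
 [ 0.38281497 -0.09926484]
 [ 0.57464004 -0.08908306]
 [ 0.56666577  0.06115329]]
jar ((0.5841559767723083, 0.0024226985406130552), 0.022293031215667725)
track ((0.6835892200469971, 0.04049012064933777), (0.2955731451511383, 0.07155780494213104), 82.52046966552734) [[ 0.62887704 -0.10138159]
 [ 0.699826   -0.11069641]
 [ 0.7383014   0.18236184]
 [ 0.66735244  0.19167665]]
grip ((0.6758173704147339, 0.019767170771956444), (0.0199411790817976, 0.03497443348169327), 82.71907806396484) [0.67474    0.01962815 0.0937918 ]
pointer [0.71370761 0.088827   0.042     ] [0.71293332 0.08867201 0.04511566]
cap 62 [0.6922944  0.16186503 0.04543826] [0.6687693  0.1258507  0.04209392] [0.71610606 0.17128788 0.0511172 ]
cap 75 [ 0.6637683  -0.06883918  0.04499698] [ 0.6391915  -0.07755227  0.04201397] [ 0.6888774 -0.0487984  0.0495041]
[[ 0.27   0.963 -0.   ]
 [ 0.963 -0.27  -0.001]
 [-0.001  0.    -1.   ]]
```

View pics/trk.png

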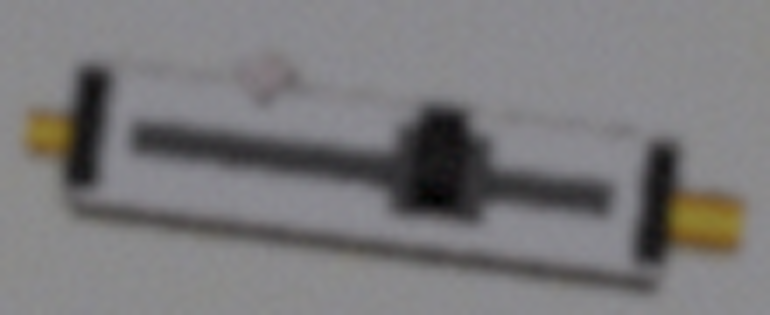

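View pics/sidec.png

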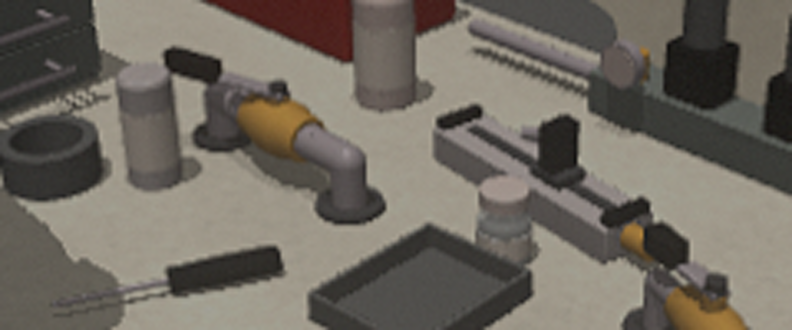

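```bash
python3 - <<'E'
from h import *
s=load('top0');P=cloud(s).astype(np.float32)
X,Y,Z=P[...,0],P[...,1],P[...,2]
m=(X<.55)&(X>.25)&(Y>.5)&(Y<.8)&(Z>.15)
print('cab',P[m].min(0),P[m].max(0))
for h,w in (('toptray',1),):
  pts=np.array([(537,288),(682,283),(692,465),(548,472)])/3.6+[90,80]
  W=np.array([onz(s,u,v,.028) for u,v in pts]);print(W.round(4),W.mean(0))
  print('sides',[np.linalg.norm(W[i]-W[(i+1)%4]).round(4) for i in range(4)])
print('tape',onz(s,90+82/3.6,80+505/3.6,.045))
m=(Z>.035)&(Z<.055)&(abs(X-.38)<.07)&(abs(Y-.38)<.07);print(cv2.minEnclosingCircle(np.ascontiguousarray(P[m][:,:2])))
pt=onz(s,227.4,104.0,.042);print('pointer tip',pt)
g=np.array([.6755,.0197]);
for th in (-7.05,-7.3):
  y=np.array([-np.sin(np.radians(th)),np.cos(np.radians(th))]);x=np.array([y[1],-y[0]]);print((pt[:2]-g)@y,(pt[:2]-g)@x)
# cross-check tin from side view depth
s=load('side0');P=cloud(s);m=(abs(P[...,0]-.449)<.035)&(abs(P[...,1]-.343)<.035)&(P[...,2]>.03);q=P[m];t=q[q[:,2]>.108];print('side tin top',t.mean(0),t[:,2].max(),len(t))
m=(abs(P[...,0]-.52)<.03)&(abs(P[...,1]-.366)<.045)&(P[...,2]>.095);q=P[m];print('side sleeve',q.mean(0),len(q))
E
```

```text
cab [0.30137378 0.5280331  0.15003613] [0.54024816 0.66348326 0.20645678]
[[ 0.5454  0.0562  0.028 ]
 [ 0.55   -0.0595  0.028 ]
 [ 0.405  -0.0674  0.028 ]
 [ 0.3992  0.0467  0.028 ]] [ 0.47488921 -0.00599501  0.028     ]
sides [np.float64(0.1157), np.float64(0.1453), np.float64(0.1142), np.float64(0.1465)]
tape [0.3715986 0.411104  0.045    ]
((0.39229080080986023, 0.38033270835876465), 0.08522643148899078)
pointer tip [0.70524224 0.09062393 0.042     ]
0.07403812883502046 0.02081248942892475
0.0741282353737597 0.020489240054054555
side tin top [0.44709928 0.33659471 0.1128065 ] 0.11722820332246146 121
side sleeve [0.51956759 0.36092045 0.09948674] 64
```

Call:
send_rows --targets '[{"hand": 1,"linear": [0,-0.04,0],"twist": 0},{"hand": 1,"linear": [0,-0.08,0],"twist": 0},{"hand": 1,"linear": [0.01,-0.12,0],"twist": 0},{"hand": 1,"linear": [0.03,-0.15,0],"twist": 0},{"hand": 1,"linear": [0.06,-0.17,0],"twist": 0},{"hand": 1,"linear": [0.09,-0.19,0],"twist": 0},{"hand": 1,"linear": [0.12,-0.21,0],"twist": 0},{"hand": 1,"linear": [0.15,-0.23,0],"twist": 0},{"hand": 1,"linear": [0.18,-0.25,0],"twist": 0},{"hand": 1,"linear": [0.21,-0.27,0],"twist": 0},{"hand": 1,"linear": [0.24,-0.29,0],"twist": 0},{"hand": 1,"linear": [0.267,-0.306,0],"twist": 0}]' --force 25

```text
time_s: 1.15
eef_pos: [0.4512, 0.3416, 0.2445]
eef_rot: [0.797, 0.603, -0.0, 0.0]
contact_force: [-0.8, 0.0, 0.1]
opening: 0.0867
```

Call:
send_rows --targets '[{"hand": 1,"linear": [0,0,-0.02],"twist": 0},{"hand": 1,"linear": [0,0,-0.03],"twist": 0},{"hand": 1,"linear": [0,0,-0.03],"twist": 0}]'

```text
time_s: 1.4
eef_pos: [0.4475, 0.343, 0.2117]
eef_rot: [0.797, 0.604, -0.003, -0.0]
contact_force: [-0.1, 0.0, -0.5]
opening: 0.0869
```

```bash
python3 - <<'E'
from h import *
st=env.get_state(); print(st['eef_pos'],st['time_s'],st['contact_force'])
for n in ['wrist','side']: snap(n,n+'1')
E
```

```text
[0.44748178 0.34298429 0.21171573] 1.4 [-0.07507328  0.02403167 -0.5300534 ]
```

View pics/wrist1.png

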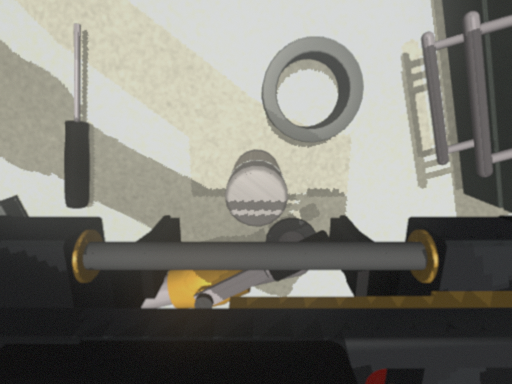

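```bash
python3 - <<'E'
from h import *
s=load('wrist1');print(onz(s,257,194,.115),dep(s,257,194),onz(s,229,194,.115)-onz(s,287,194,.115))
P=cloud(s);m=(P[...,2]>.108)&(P[...,2]<.122)&(abs(P[...,0]-.449)<.04)&(abs(P[...,1]-.343)<.04)
q=P[m].astype(np.float32);print(len(q),q.mean(0),cv2.minEnclosingCircle(np.ascontiguousarray(q[:,:2])))
print(onz(s,204,300,.1),dep(s,204,300))
E
```

```text
[0.44558967 0.34502285 0.115     ] [0.44550011 0.34504701 0.11533066] [-1.28557637e-02 -4.61534210e-02 -5.55111512e-17]
3027 [0.446623   0.34384075 0.11502626] ((0.44827303290367126, 0.3430527448654175), 0.026965970173478127)
[0.53881932 0.26572796 0.1       ] [0.54014496 0.26491488 0.09787462]
```

Call:
send_rows --targets '[{"hand": 1,"linear": [0,0,-0.03],"twist": 0},{"hand": 1,"linear": [0,0,-0.06],"twist": 0},{"hand": 1,"linear": [0,0,-0.09],"twist": 0},{"hand": 1,"linear": [0,0,-0.115],"twist": 0},{"hand": 1,"linear": [0,0,-0.128],"twist": 0},{"hand": 1,"linear": [0,0,-0.128],"twist": 0},{"hand": 1,"linear": [0,0,-0.128],"twist": 0}]'

```text
time_s: 2.08
eef_pos: [0.4489, 0.345, 0.0869]
eef_rot: [0.796, 0.605, -0.0, -0.0]
contact_force: [0.1, 0.4, -0.2]
opening: 0.0867
```

Call:
send_rows --targets '[{"hand": 0,"linear": [0,0,0],"twist": 0},{"hand": -1,"linear": [0,0,0],"twist": 0},{"hand": -1,"linear": [0,0,0],"twist": 0},{"hand": -1,"linear": [0,0,0],"twist": 0},{"hand": -1,"linear": [0,0,0],"twist": 0},{"hand": -1,"linear": [0,0,0],"twist": 0},{"hand": -1,"linear": [0,0,0],"twist": 0},{"hand": -1,"linear": [0,0,0],"twist": 0}]'

```text
time_s: 2.75
eef_pos: [0.4496, 0.3437, 0.0868]
eef_rot: [0.797, 0.604, -0.0, -0.0]
contact_force: [-0.2, -1.6, 3.1]
opening: 0.0533
```

Call:
send_rows --targets '[{"hand": -1,"linear": [0,0,0.02],"twist": 0},{"hand": -1,"linear": [0,0,0.05],"twist": 0},{"hand": -1,"linear": [0,0,0.085],"twist": 0},{"hand": -1,"linear": [0,0,0.115],"twist": 0},{"hand": -1,"linear": [0,0,0.12],"twist": 0},{"hand": -1,"linear": [0,0,0.12],"twist": 0}]'

```text
time_s: 3.25
eef_pos: [0.4501, 0.3444, 0.2078]
eef_rot: [0.797, 0.604, 0.002, -0.0]
contact_force: [0.1, 0.0, -5.1]
opening: 0.0536
```

Call:
send_rows --targets '[{"hand": -1,"linear": [0.002,-0.02,0],"twist": 0},{"hand": -1,"linear": [0.004,-0.05,0],"twist": 0},{"hand": -1,"linear": [0.006,-0.085,0],"twist": 0},{"hand": -1,"linear": [0.009,-0.12,0],"twist": 0},{"hand": -1,"linear": [0.012,-0.155,0],"twist": 0},{"hand": -1,"linear": [0.015,-0.19,0],"twist": 0},{"hand": -1,"linear": [0.018,-0.225,0],"twist": 0},{"hand": -1,"linear": [0.02,-0.26,0],"twist": 0},{"hand": -1,"linear": [0.022,-0.295,0],"twist": 0},{"hand": -1,"linear": [0.024,-0.325,0],"twist": 0},{"hand": -1,"linear": [0.026,-0.345,0],"twist": 0},{"hand": -1,"linear": [0.026,-0.35,0],"twist": 0}]'

```text
time_s: 4.25
eef_pos: [0.4736, -0.0108, 0.2041]
eef_rot: [0.799, 0.601, -0.003, -0.0]
contact_force: [-0.5, 0.3, -3.3]
opening: 0.0534
```

```bash
python3 - <<'E'
from h import *
st=env.get_state(); print(st['eef_pos'],st['time_s'],st['contact_force'],st['opening'],st['joints'].round(2))
for n in ['wrist','side']: snap(n,n+'2')
E
```

```text
[ 0.47358843 -0.01075809  0.2040567 ] 4.25 [-0.48871509  0.25595622 -3.28908339] 0.05339293093785992 [-0.34  0.19  0.31  2.05 -0.07  0.92  1.3 ]
```

View pics/side2.png

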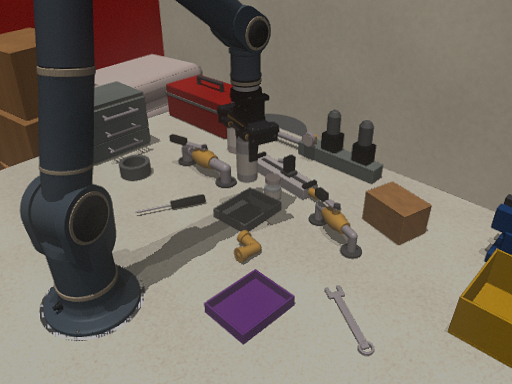

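View pics/wrist2.png

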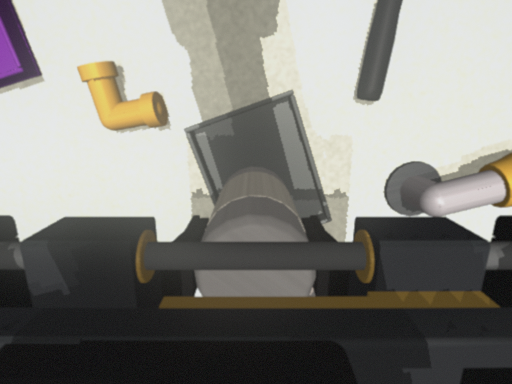

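Call:
send_rows --targets '[{"hand": -1,"linear": [0,0,-0.02],"twist": 0},{"hand": -1,"linear": [0,0,-0.05],"twist": 0},{"hand": -1,"linear": [0,0,-0.08],"twist": 0},{"hand": -1,"linear": [0,0,-0.098],"twist": 0},{"hand": -1,"linear": [0,0,-0.106],"twist": 0},{"hand": -1,"linear": [0,0,-0.11],"twist": 0},{"hand": -1,"linear": [0,0,-0.11],"twist": 0}]'

```text
time_s: 4.93
eef_pos: [0.4752, -0.0051, 0.0958]
eef_rot: [0.796, 0.605, -0.001, -0.001]
contact_force: [0.6, -0.2, -3.6]
opening: 0.0531
```

Call:
send_rows --targets '[{"hand": -1,"linear": [0,0,-0.002],"twist": 0},{"hand": -1,"linear": [0,0,-0.003],"twist": 0},{"hand": -1,"linear": [0,0,-0.004],"twist": 0},{"hand": -1,"linear": [0,0,-0.004],"twist": 0}]'

```text
time_s: 5.27
eef_pos: [0.4759, -0.006, 0.0931]
eef_rot: [0.797, 0.604, 0.001, 0.0]
contact_force: [0.1, -0.4, -3.6]
opening: 0.0532
```

Call:
send_rows --targets '[{"hand": -1,"linear": [0,0,-0.001],"twist": 0},{"hand": -1,"linear": [0,0,-0.0015],"twist": 0},{"hand": -1,"linear": [0,0,-0.0015],"twist": 0}]'

```text
time_s: 5.52
eef_pos: [0.476, -0.0062, 0.0918]
eef_rot: [0.797, 0.604, 0.001, 0.0]
contact_force: [-1.2, 0.1, 3.4]
opening: 0.0532
```

Call:
send_rows --targets '[{"hand": 0.4,"linear": [0,0,0],"twist": 0},{"hand": 0.7,"linear": [0,0,0],"twist": 0},{"hand": 1,"linear": [0,0,0],"twist": 0},{"hand": 1,"linear": [0,0,0],"twist": 0},{"hand": 1,"linear": [0,0,0],"twist": 0},{"hand": 1,"linear": [0,0,0.02],"twist": 0},{"hand": 1,"linear": [0,0,0.05],"twist": 0},{"hand": 1,"linear": [0,0,0.085],"twist": 0},{"hand": 1,"linear": [0,0,0.12],"twist": 0},{"hand": 1,"linear": [0,0,0.15],"twist": 0},{"hand": 1,"linear": [0,0,0.15],"twist": 0}]'

```text
time_s: 6.43
eef_pos: [0.4791, -0.0061, 0.247]
eef_rot: [0.797, 0.604, 0.005, 0.003]
contact_force: [0.7, -0.6, -0.1]
opening: 0.0868
```

```bash
python3 - <<'E'
from h import *
st=env.get_state(); print(st['eef_pos'],st['time_s'],st['contact_force'],st['opening'],st['joints'].round(2))
for n in ['wrist','side']: snap(n,n+'3')
E
```

```text
[ 0.4790872  -0.00612812  0.24699939] 6.4333 [ 0.68765492 -0.6390589  -0.13138902] 0.08680604886411135 [-0.36  0.14  0.32  2.   -0.05  1.    1.28]
```

View pics/side3.png

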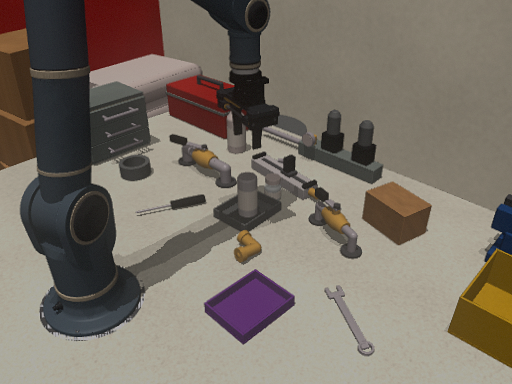

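Call:
send_rows --targets '[{"hand": 1,"linear": [0,0.02,0],"twist": -3},{"hand": 1,"linear": [0,0.05,0],"twist": -8},{"hand": 1,"linear": [0,0.085,0],"twist": -14},{"hand": 1,"linear": [0.002,0.12,0],"twist": -20},{"hand": 1,"linear": [0.006,0.155,0],"twist": -26},{"hand": 1,"linear": [0.01,0.19,0],"twist": -32},{"hand": 1,"linear": [0.015,0.225,0],"twist": -38},{"hand": 1,"linear": [0.02,0.26,0],"twist": -44},{"hand": 1,"linear": [0.028,0.295,0],"twist": -50},{"hand": 1,"linear": [0.036,0.325,0],"twist": -56},{"hand": 1,"linear": [0.044,0.355,0],"twist": -60},{"hand": 1,"linear": [0.048,0.372,0],"twist": -62}]'

```text
time_s: 7.53
eef_pos: [0.5223, 0.3697, 0.2382]
eef_rot: [0.994, 0.108, -0.001, 0.0]
contact_force: [0.6, -0.3, -0.5]
opening: 0.0871
```

Call:
send_rows --targets '[{"hand": 1,"linear": [0,0,-0.02],"twist": 0},{"hand": 1,"linear": [0,0,-0.03],"twist": 0},{"hand": 1,"linear": [0,0,-0.03],"twist": 0},{"hand": 1,"linear": [0,0,-0.03],"twist": 0}]'

```text
time_s: 7.87
eef_pos: [0.5228, 0.3643, 0.2092]
eef_rot: [0.994, 0.107, -0.002, 0.001]
contact_force: [-0.3, -0.7, 0.5]
opening: 0.0869
```

```bash
python3 - <<'E'
from h import *
from scipy.spatial.transform import Rotation as R
st=env.get_state(); print(st['eef_pos'],st['time_s'],st['contact_force'],st['opening'],st['joints'].round(2))
print(R.from_quat(st['eef_rot']).as_matrix().round(3))
s=snap('wrist','wrist4'); P=cloud(s)
m=(P[...,2]>.094)&(P[...,2]<.108)&(abs(P[...,0]-.52)<.05)&(abs(P[...,1]-.366)<.045)
q=P[m];c=q.mean(0);print(len(q),c)
t=snap('top','top4');P=cloud(t)
m=(abs(P[...,0]-.475)<.1)&(abs(P[...,1]+.006)<.04)&(P[...,2]>.112)&(P[...,2]<.13);q=P[m].astype(np.float32);print('tin',cv2.minEnclosingCircle(np.ascontiguousarray(q[:,:2])),q[:,2].mean())
E
```

```text
[0.52281746 0.36426681 0.20923901] 7.8667 [-0.3085303  -0.68867233  0.51616501] 0.08692467337174291 [-0.87  0.44  0.27  1.68 -0.13  1.04 -0.34]
[[ 0.977  0.212 -0.003]
 [ 0.212 -0.977 -0.003]
 [-0.004  0.002 -1.   ]]
1622 [0.52119946 0.36873167 0.10205443]
tin ((0.47580763697624207, -0.004565367940813303), 0.026812607422471046) 0.11827368
```

View pics/wrist4.png

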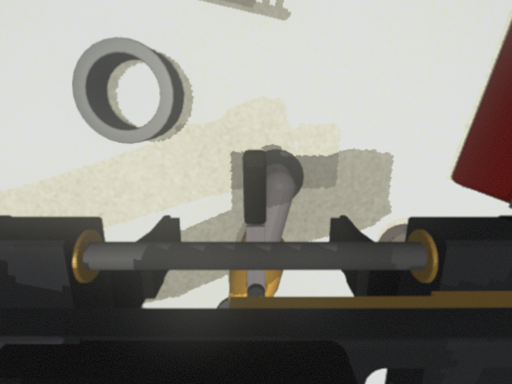

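View pics/top4.png

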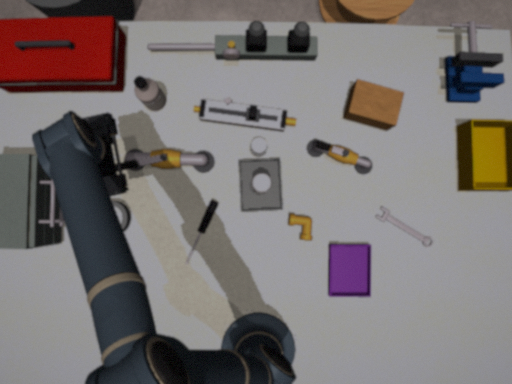

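Call:
send_rows --targets '[{"hand": 1,"linear": [0,0,-0.03],"twist": 0},{"hand": 1,"linear": [0,0,-0.06],"twist": 0},{"hand": 1,"linear": [0,0,-0.085],"twist": 0},{"hand": 1,"linear": [0,0,-0.102],"twist": 0},{"hand": 1,"linear": [0,0,-0.112],"twist": 0},{"hand": 1,"linear": [0,0,-0.112],"twist": 0},{"hand": 1,"linear": [0,0,-0.112],"twist": 0}]'

```text
time_s: 8.55
eef_pos: [0.5241, 0.3659, 0.0999]
eef_rot: [0.994, 0.107, 0.001, -0.0]
contact_force: [-0.5, 0.4, 0.6]
opening: 0.0867
```

Call:
send_rows --targets '[{"hand": 0.5,"linear": [0,0,0],"twist": 0},{"hand": 0,"linear": [0,0,0],"twist": 0},{"hand": -0.5,"linear": [0,0,0],"twist": 0},{"hand": -0.5,"linear": [0,0,0],"twist": 0},{"hand": -1,"linear": [0,0,0],"twist": 0},{"hand": -1,"linear": [0,0,0],"twist": 0},{"hand": -1,"linear": [0,0,0],"twist": 0},{"hand": -1,"linear": [0,0,0],"twist": 0}]' --force 15

```text
time_s: 9.22
eef_pos: [0.5234, 0.3659, 0.0991]
eef_rot: [0.994, 0.107, 0.0, -0.0]
contact_force: [-0.3, 0.2, 0.1]
opening: 0.0415
```

Not shut yet; I'll let the fingers close and work out the arc.

Call:
send_rows --targets '[{"hand": -1,"linear": [0,0,0],"twist": 0},{"hand": -1,"linear": [0,0,0],"twist": 0},{"hand": -1,"linear": [0,0,0],"twist": 0},{"hand": -1,"linear": [0,0,0],"twist": 0},{"hand": -1,"linear": [0,0,0],"twist": 0}]'

```text
time_s: 9.63
eef_pos: [0.523, 0.3658, 0.099]
eef_rot: [0.994, 0.107, -0.001, 0.0]
contact_force: [-1.1, -0.0, 1.2]
opening: 0.0198
```

```bash
python3 - <<'E'
import numpy as np
p=np.array([.5455,.2595]);c=np.array([.523,.366]);d=c-p;print(np.linalg.norm(d),np.degrees(np.arctan2(d[1],d[0])))
for a in range(0,84,6):
    t=np.radians(a);R=np.array([[np.cos(t),-np.sin(t)],[np.sin(t),np.cos(t)]]);print(a,(R@d-d).round(3))
E
```

```text
0.10885081533916038 101.92932217723832
0 [0. 0.]
6 [-0.011 -0.003]
12 [-0.022 -0.007]
18 [-0.032 -0.012]
24 [-0.041 -0.018]
30 [-0.05  -0.026]
36 [-0.058 -0.034]
42 [-0.065 -0.042]
48 [-0.072 -0.052]
54 [-0.077 -0.062]
60 [-0.081 -0.073]
66 [-0.084 -0.084]
72 [-0.086 -0.095]
78 [-0.086 -0.106]
```

Call:
send_rows --targets '[{"hand": -1,"linear": [-0.006,-0.001,0],"twist": 3},{"hand": -1,"linear": [-0.011,-0.003,0],"twist": 6},{"hand": -1,"linear": [-0.022,-0.007,0],"twist": 12},{"hand": -1,"linear": [-0.032,-0.012,0],"twist": 18},{"hand": -1,"linear": [-0.041,-0.018,0],"twist": 24},{"hand": -1,"linear": [-0.05,-0.026,0],"twist": 30},{"hand": -1,"linear": [-0.058,-0.034,0],"twist": 36},{"hand": -1,"linear": [-0.065,-0.042,0],"twist": 42},{"hand": -1,"linear": [-0.072,-0.052,0],"twist": 48},{"hand": -1,"linear": [-0.077,-0.062,0],"twist": 54},{"hand": -1,"linear": [-0.081,-0.073,0],"twist": 60},{"hand": -1,"linear": [-0.081,-0.073,0],"twist": 60}]'

```text
time_s: 10.63
eef_pos: [0.4431, 0.2914, 0.099]
eef_rot: [0.807, 0.591, 0.001, 0.0]
contact_force: [2.1, -0.9, -5.0]
opening: 0.02
```

Call:
send_rows --targets '[{"hand": -1,"linear": [-0.002,-0.006,0],"twist": 3},{"hand": -1,"linear": [-0.003,-0.011,0],"twist": 6},{"hand": -1,"linear": [-0.004,-0.016,0],"twist": 9},{"hand": -1,"linear": [-0.005,-0.021,0],"twist": 12},{"hand": -1,"linear": [-0.005,-0.025,0],"twist": 14},{"hand": -1,"linear": [-0.005,-0.025,0],"twist": 14}]'

```text
time_s: 11.13
eef_pos: [0.439, 0.2678, 0.099]
eef_rot: [0.73, 0.683, 0.001, 0.0]
contact_force: [4.4, 0.3, -5.1]
opening: 0.0197
```

Call:
send_rows --targets '[{"hand": -1,"linear": [0,-0.002,0],"twist": 1},{"hand": -1,"linear": [0,-0.004,0],"twist": 2},{"hand": -1,"linear": [0,-0.004,0],"twist": 2},{"hand": -1,"linear": [0,-0.004,0],"twist": 2}]'

```text
time_s: 11.47
eef_pos: [0.4388, 0.2645, 0.099]
eef_rot: [0.718, 0.696, 0.001, 0.0]
contact_force: [5.2, 0.6, -7.0]
opening: 0.0198
```

Call:
send_rows --targets '[{"hand": -1,"linear": [0,-0.002,0],"twist": 1},{"hand": -1,"linear": [0,-0.004,0],"twist": 2},{"hand": -1,"linear": [0,-0.004,0],"twist": 2},{"hand": -1,"linear": [0,-0.004,0],"twist": 2}]'

```text
time_s: 11.8
eef_pos: [0.4388, 0.2639, 0.0992]
eef_rot: [0.706, 0.708, 0.004, -0.001]
contact_force: [5.2, 8.9, -11.3]
opening: 0.02
```

Call:
send_rows --targets '[{"hand": -1,"linear": [0,-0.002,0],"twist": 0},{"hand": -1,"linear": [0,-0.003,0],"twist": 0},{"hand": -1,"linear": [0,-0.003,0],"twist": 0}]'

```text
time_s: 12.05
eef_pos: [0.4388, 0.2637, 0.0993]
eef_rot: [0.705, 0.709, 0.006, -0.002]
contact_force: [4.8, 14.7, -14.3]
opening: 0.0206
```

```bash
python3 - <<'E'
from h import *
st=env.get_state(); print(st['eef_pos'],st['time_s'],st['contact_force'],st['torque'])
snap('side','side5')
c=load('side5')['color'][100:260,120:320,::-1];cv2.imwrite('pics/side5c.png',cv2.resize(c,None,fx=3.6,fy=3.6,interpolation=cv2.INTER_CUBIC))
E
```

```text
[0.43879842 0.26374391 0.09925935] 12.05 [  4.77481269  14.73296902 -14.28117698] [ 2.95139546 -1.13707248 -0.30746245]
```

View pics/side5c.png

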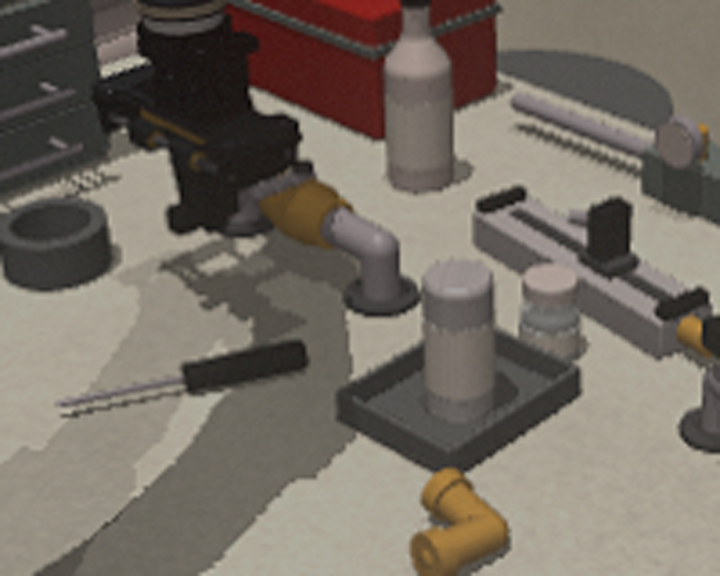

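Call:
send_rows --targets '[{"hand": -0.3,"linear": [0,0,0],"twist": 0},{"hand": 0,"linear": [0,0,0],"twist": 0},{"hand": 0.5,"linear": [0,0.004,0],"twist": 0},{"hand": 0.5,"linear": [0,0.006,0],"twist": 0},{"hand": 0.5,"linear": [0,0.006,0],"twist": 0},{"hand": 0.5,"linear": [0,0.006,0.02],"twist": 0},{"hand": 0.5,"linear": [0,0.006,0.05],"twist": 0},{"hand": 0.5,"linear": [0,0.006,0.085],"twist": 0},{"hand": 0.5,"linear": [0,0.006,0.12],"twist": 0},{"hand": 0.5,"linear": [0,0.006,0.15],"twist": 0}]'

```text
time_s: 12.93
eef_pos: [0.4372, 0.2626, 0.2513]
eef_rot: [0.706, 0.709, 0.0, 0.0]
contact_force: [0.6, 0.1, 0.4]
opening: 0.0646
```

```bash
python3 - <<'E'
from h import *
st=env.get_state(); print(st['eef_pos'],st['time_s'],st['contact_force'],st['opening'],st['joints'].round(2))
s=snap('side','side6');snap('wrist','wrist6');snap('top','top6')
P=cloud(s);m=(abs(P[...,0]-.44)<.05)&(abs(P[...,1]-.264)<.04)&(P[...,2]>.092)&(P[...,2]<.11);q=P[m];print(len(q),q.mean(0),q.min(0),q.max(0))
c=s['color'][100:260,120:320,::-1];cv2.imwrite('pics/side6c.png',cv2.resize(c,None,fx=3.6,fy=3.6,interpolation=cv2.INTER_CUBIC))
E
```

```text
[0.43723678 0.26255397 0.25133891] 12.9333 [0.56345085 0.1028809  0.37172424] 0.06463839760579877 [-0.53  0.2  -0.11  1.91  0.02  1.04  0.93]
95 [0.43699643 0.25948889 0.0983102 ] [0.40694943 0.25050975 0.09209401] [0.48570286 0.27270163 0.10308363]
```

View pics/side6c.png

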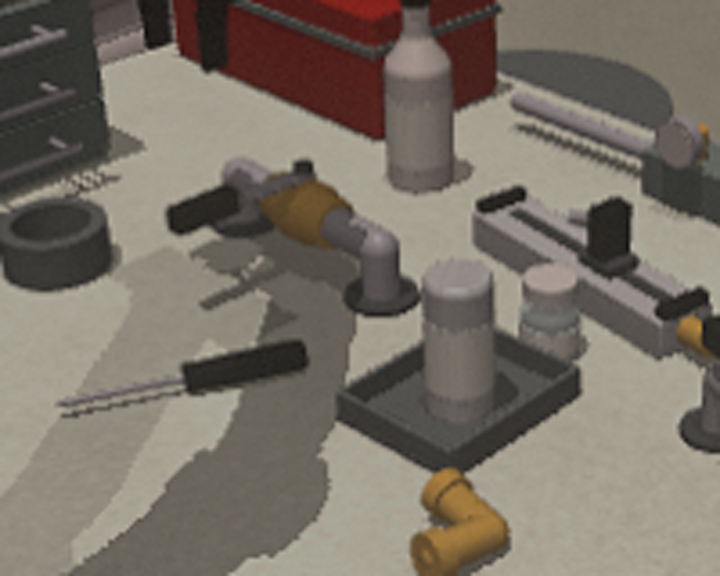

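View pics/wrist6.png

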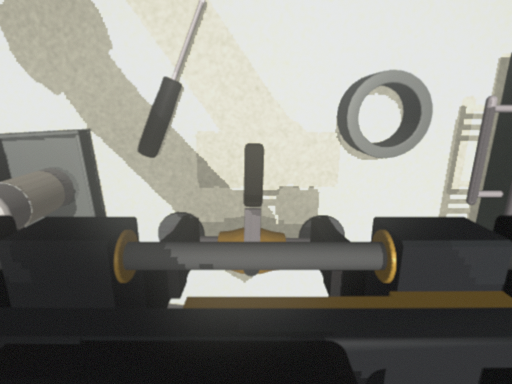

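Call:
send_rows --targets '[{"hand": 0.5,"linear": [0.01,-0.015,0],"twist": -1},{"hand": 0.5,"linear": [0.03,-0.035,0],"twist": -2},{"hand": 0.5,"linear": [0.055,-0.06,0],"twist": -3},{"hand": 0.5,"linear": [0.08,-0.085,0],"twist": -4},{"hand": 0.5,"linear": [0.105,-0.11,0],"twist": -5},{"hand": 0.5,"linear": [0.13,-0.135,0],"twist": -6},{"hand": 0.5,"linear": [0.155,-0.16,0],"twist": -7},{"hand": 0.5,"linear": [0.18,-0.185,0],"twist": -7.2},{"hand": 0.5,"linear": [0.205,-0.21,0],"twist": -7.2},{"hand": 0.5,"linear": [0.225,-0.23,0],"twist": -7.2},{"hand": 0.5,"linear": [0.238,-0.243,0],"twist": -7.2},{"hand": 0.5,"linear": [0.238,-0.243,0],"twist": -7.2}]'

```text
time_s: 14.08
eef_pos: [0.6766, 0.0128, 0.2459]
eef_rot: [0.751, 0.66, -0.003, 0.001]
contact_force: [-0.2, -1.1, -1.2]
opening: 0.065
```

Call:
send_rows --targets '[{"hand": 0.5,"linear": [0,0,-0.01],"twist": 0},{"hand": 0.5,"linear": [0,0,-0.02],"twist": 0},{"hand": 0.5,"linear": [0,0,-0.02],"twist": 0},{"hand": 0.5,"linear": [0,0,-0.02],"twist": 0}]'

```text
time_s: 14.42
eef_pos: [0.6739, 0.0211, 0.2273]
eef_rot: [0.748, 0.664, -0.001, -0.001]
contact_force: [1.1, 0.1, 0.0]
opening: 0.0657
```

```bash
python3 - <<'E'
from h import *
from scipy.spatial.transform import Rotation as R
st=env.get_state(); print(st['eef_pos'],st['time_s'],st['contact_force'],st['opening'],st['joints'].round(2))
print(R.from_quat(st['eef_rot']).as_matrix().round(3))
s=snap('wrist','wrist7'); P=cloud(s)
m=(P[...,2]>.088)&(P[...,2]<.102)&(abs(P[...,0]-.675)<.04)&(abs(P[...,1]-.02)<.04)
q=P[m].astype(np.float32);print(len(q),q.mean(0),cv2.minAreaRect(np.ascontiguousarray(q[:,:2])))
E
```

```text
[0.67385832 0.02114681 0.22725866] 14.4167 [1.12254649e+00 1.05300808e-01 7.87823445e-04] 0.06566330668943271 [-0.14  0.48  0.07  1.56 -0.04  1.11  1.39]
[[ 0.118  0.993 -0.004]
 [ 0.993 -0.118  0.   ]
 [-0.    -0.004 -1.   ]]
729 [0.6732174  0.01786198 0.09506595] ((0.6740082502365112, 0.017978506162762642), (0.019971610978245735, 0.03276979178190231), 82.66032409667969)
```

View pics/wrist7.png

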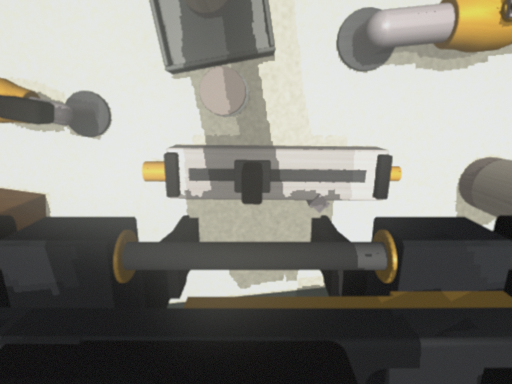

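```bash
python3 - <<'E'
from h import *
s=load('wrist7');c=s['color'][135:220,130:410,::-1];cv2.imwrite('pics/w7c.png',cv2.resize(c,None,fx=2.8,fy=2.8*1.0,interpolation=cv2.INTER_CUBIC))
c=s['color'][180:220,290:350,::-1];cv2.imwrite('pics/w7d.png',cv2.resize(c,None,fx=12,fy=12,interpolation=cv2.INTER_CUBIC))
P=cloud(s)
m=(P[...,2]>.043)&(P[...,2]<.052)&(abs(P[...,0]-.678)<.06);q=P[m]
for k in (q[(q[:,1]>.145)&(q[:,1]<.19)],q[(q[:,1]<-.05)&(q[:,1]>-.1)]): print('cap',len(k),np.median(k,0),k.mean(0))
E
```

```text
cap 585 [0.69191151 0.16194884 0.04618819] [0.69205217 0.1621171  0.04608354]
cap 577 [ 0.66229381 -0.07046812  0.04647693] [ 0.66257484 -0.07052751  0.04632388]
```

View pics/w7c.png

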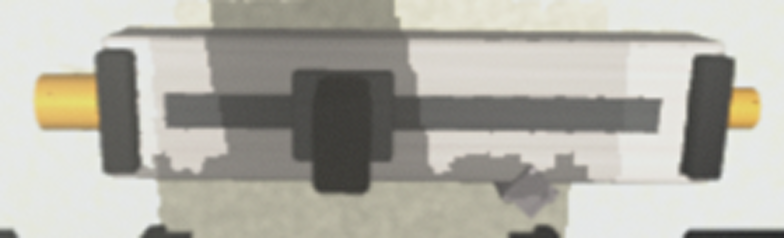

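View pics/w7d.png

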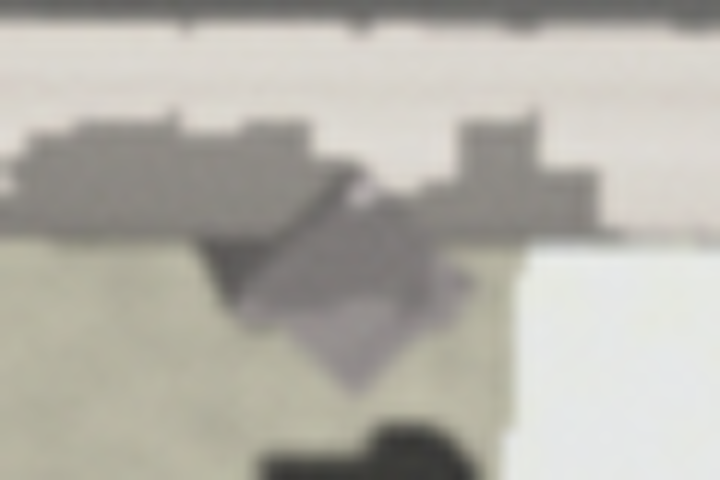

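```bash
python3 - <<'E'
from h import *
s=load('wrist7')
c1=np.array([.692,.1620]);c2=np.array([.6625,-.0705]);y=(c1-c2)/np.linalg.norm(c1-c2);x=np.array([y[1],-y[0]]);o=(c1+c2)/2
print('yaw',np.degrees(np.arctan2(-y[0],y[1])),np.linalg.norm(c1-c2),o)
f=lambda p:(((p[:2]-o)@x).round(4),((p[:2]-o)@y).round(4))
for u,v in ((319.5,194.1),(319.2,212.5),(309.5,205.5),(328.7,203)): print(u,v,f(onz(s,u,v,.042)),dep(s,u,v)[2], f(dep(s,u,v)))
print('grip',f(np.array([.674,.018])))
t=load('top0');print('top grip',f(np.array([.6755,.0197])),'ptr',f(onz(t,227.4,104.,.042)))
E
```

```text
yaw -7.231147599994359 0.23436403307675005 [0.67725 0.04575]
319.5 194.1 (np.float64(0.0217), np.float64(0.0488)) 0.04480939762633118 (np.float64(0.0209), np.float64(0.0481))
319.2 212.5 (np.float64(0.0437), np.float64(0.0498)) 0.04441078032663587 (np.float64(0.0429), np.float64(0.0493))
309.5 205.5 (np.float64(0.0354), np.float64(0.0382)) 0.04039041720597286 (np.float64(0.0359), np.float64(0.0385))
328.7 203 (np.float64(0.0322), np.float64(0.06)) -8.635205799667478e-05 (np.float64(0.0453), np.float64(0.071))
grip (np.float64(0.0003), np.float64(-0.0279))
top grip (np.float64(0.0015), np.float64(-0.0261)) ptr (np.float64(0.0221), np.float64(0.048))
```

Call:
send_rows --targets '[{"hand": 0.5,"linear": [0,-0.001,-0.03],"twist": 0},{"hand": 0.5,"linear": [0,-0.001,-0.06],"twist": 0},{"hand": 0.5,"linear": [0,-0.001,-0.09],"twist": 0},{"hand": 0.5,"linear": [0,-0.001,-0.12],"twist": 0},{"hand": 0.5,"linear": [0,-0.001,-0.138],"twist": 0},{"hand": 0.5,"linear": [0,-0.001,-0.145],"twist": 0},{"hand": 0.5,"linear": [0,-0.001,-0.145],"twist": 0},{"hand": 0.5,"linear": [0,-0.001,-0.145],"twist": 0}]'

```text
time_s: 15.13
eef_pos: [0.6762, 0.0193, 0.0852]
eef_rot: [0.748, 0.664, 0.001, 0.0]
contact_force: [0.8, -0.5, 0.5]
opening: 0.065
```

Call:
send_rows --targets '[{"hand": 0,"linear": [0,0,0],"twist": 0},{"hand": -0.4,"linear": [0,0,0],"twist": 0},{"hand": -1,"linear": [0,0,0],"twist": 0},{"hand": -1,"linear": [0,0,0],"twist": 0},{"hand": -1,"linear": [0,0,0],"twist": 0},{"hand": -1,"linear": [0,0,0],"twist": 0},{"hand": -1,"linear": [0,0,0],"twist": 0},{"hand": -1,"linear": [0,0,0],"twist": 0},{"hand": -1,"linear": [0,0,0],"twist": 0}]'

```text
time_s: 15.88
eef_pos: [0.6754, 0.0186, 0.0841]
eef_rot: [0.749, 0.663, -0.0, -0.0]
contact_force: [0.9, 0.3, 0.4]
opening: 0.0196
```

Call:
send_rows --targets '[{"hand": -1,"linear": [0.001,0.006,0],"twist": 0},{"hand": -1,"linear": [0.002,0.015,0],"twist": 0},{"hand": -1,"linear": [0.003,0.025,0],"twist": 0},{"hand": -1,"linear": [0.005,0.037,0],"twist": 0},{"hand": -1,"linear": [0.006,0.05,0],"twist": 0},{"hand": -1,"linear": [0.008,0.062,0],"twist": 0},{"hand": -1,"linear": [0.009,0.07,0],"twist": 0},{"hand": -1,"linear": [0.0095,0.0745,0],"twist": 0},{"hand": -1,"linear": [0.0095,0.075,0],"twist": 0},{"hand": -1,"linear": [0.0095,0.075,0],"twist": 0},{"hand": -1,"linear": [0.0095,0.075,0],"twist": 0}]'

```text
time_s: 16.8
eef_pos: [0.6853, 0.0956, 0.0841]
eef_rot: [0.748, 0.664, 0.001, -0.0]
contact_force: [1.8, 2.2, -1.7]
opening: 0.02
```

```bash
python3 - <<'E'
from h import *
s=snap('side','side8');snap('wrist','wrist8')
c=s['color'][120:220,220:340,::-1];cv2.imwrite('pics/side8c.png',cv2.resize(c,None,fx=5,fy=5,interpolation=cv2.INTER_CUBIC))
E
```

```text
(no output)
```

View pics/wrist8.png

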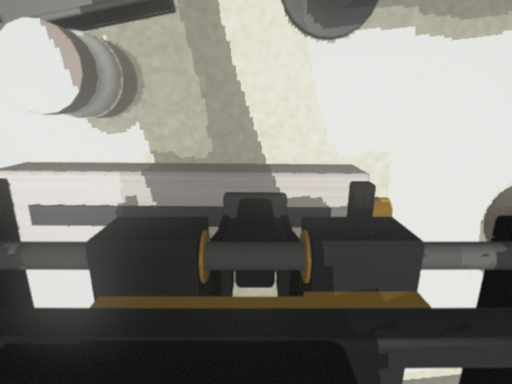

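Call:
send_rows --targets '[{"hand": -1,"linear": [0,0,0],"twist": 0},{"hand": -1,"linear": [0,0,0],"twist": 0},{"hand": -1,"linear": [0,0,0],"twist": 0}]'

```text
time_s: 17.15
eef_pos: [0.6851, 0.0939, 0.0841]
eef_rot: [0.748, 0.663, 0.0, -0.0]
contact_force: [0.8, 2.6, -1.0]
opening: 0.0195
```

Call:
send_rows --targets '[{"hand": -0.2,"linear": [0,0,0],"twist": 0},{"hand": 0.2,"linear": [0,0,0],"twist": 0},{"hand": 0.5,"linear": [0,0,0],"twist": 0},{"hand": 0.5,"linear": [0,0,0],"twist": 0},{"hand": 0.5,"linear": [0,0,0.02],"twist": 0},{"hand": 0.5,"linear": [0,0,0.05],"twist": 0},{"hand": 0.5,"linear": [0,0,0.085],"twist": 0},{"hand": 0.5,"linear": [0,0,0.12],"twist": 0},{"hand": 0.5,"linear": [0,0,0.145],"twist": 0},{"hand": 0.5,"linear": [0,0,0.145],"twist": 0},{"hand": 0.5,"linear": [0,0,0.145],"twist": 0}]'

```text
time_s: 18.07
eef_pos: [0.6857, 0.0936, 0.2312]
eef_rot: [0.748, 0.663, 0.001, 0.001]
contact_force: [-0.1, 0.5, -1.9]
opening: 0.0652
```

```bash
python3 - <<'E'
from h import *
st=env.get_state();print(st['eef_pos'],st['time_s'])
s=snap('side','side9');w=snap('wrist','wrist9')
cv2.imwrite('pics/side9c.png',cv2.resize(s['color'][120:220,220:340,::-1],None,fx=5,fy=5,interpolation=cv2.INTER_CUBIC))
cv2.imwrite('pics/w9c.png',cv2.resize(w['color'][130:230,180:340,::-1],None,fx=5,fy=5,interpolation=cv2.INTER_CUBIC))
P=cloud(w)
m=(P[...,2]>.088)&(P[...,2]<.102)&(abs(P[...,0]-.685)<.05)&(abs(P[...,1]-.095)<.04)
q=P[m].astype(np.float32);print(len(q),q.mean(0),cv2.minAreaRect(np.ascontiguousarray(q[:,:2])))
E
```

```text
[0.68570611 0.09356033 0.23123166] 18.0667
727 [0.68327934 0.09389777 0.09509416] ((0.6839742660522461, 0.09397413581609726), (0.019339490681886673, 0.03366975858807564), 82.68002319335938)
```

View pics/w9c.png

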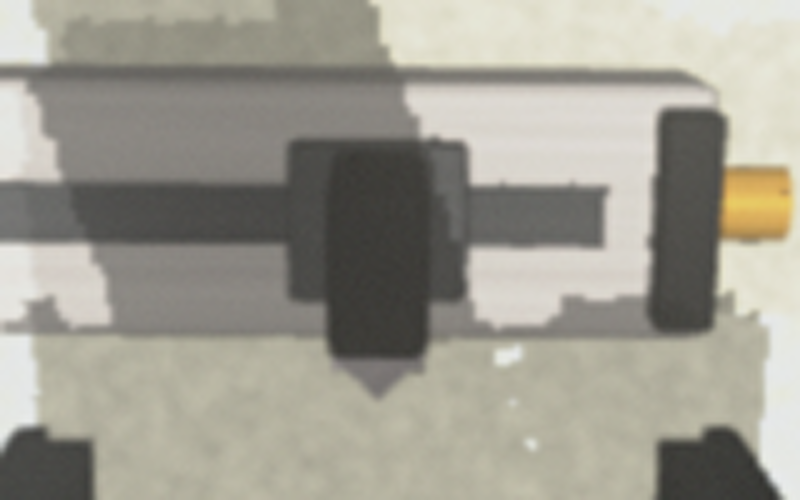

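View pics/side9c.png

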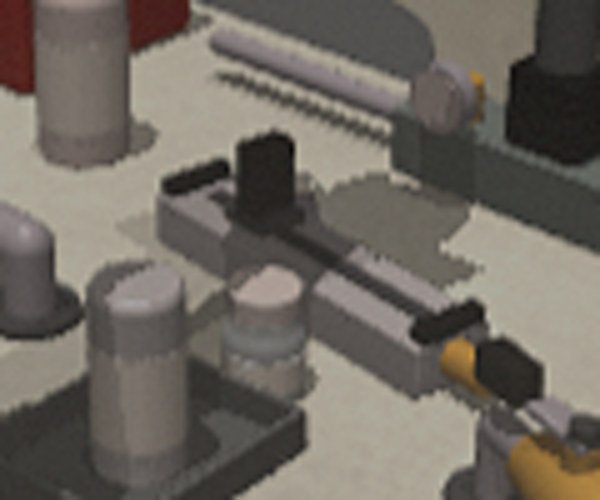

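```bash
python3 - <<'E'
from h import *
w=load('wrist9');t=load('wrist7')
c1=np.array([.692,.1620]);c2=np.array([.6625,-.0705]);y=(c1-c2)/np.linalg.norm(c1-c2);x=np.array([y[1],-y[0]]);o=(c1+c2)/2
f=lambda p:(((p[:2]-o)@x).round(4),((p[:2]-o)@y).round(4))
print('outer apex',f(onz(w,180+377.5/5-.4,130+398.5/5-.4,.042)))
print('corners',f(onz(w,180+335/5-.4,130+361/5-.4,.042)),f(onz(w,180+424/5-.4,130+361/5-.4,.042)))
print('grip top',f(np.array([.68397,.09397])), [f(onz(w,180+u/5-.4,130+v/5-.4,.095)) for u,v in ((329,350),(427,352),(333,160),(424,160))])
P=cloud(w);m=(P[...,2]>.043)&(P[...,2]<.052)&(abs(P[...,0]-.69)<.05)&(P[...,1]>.145)&(P[...,1]<.19);print('cap',f(np.median(P[m],0)))
E
```

```text
outer apex (np.float64(0.0434), np.float64(0.049))
corners (np.float64(0.0344), np.float64(0.0392)) (np.float64(0.0343), np.float64(0.0596))
grip top (np.float64(0.0006), np.float64(0.0487)) [(np.float64(0.0156), np.float64(0.0395)), (np.float64(0.0159), np.float64(0.0583)), (np.float64(-0.0213), np.float64(0.0403)), (np.float64(-0.0214), np.float64(0.0572))]
cap (np.float64(0.0), np.float64(0.1176))
```

Call:
send_rows --targets '[{"hand": 0.5,"linear": [-0.02,0,0.03],"twist": 0},{"hand": 0.5,"linear": [-0.04,0,0.05],"twist": 0},{"hand": 0.5,"linear": [-0.05,0,0.05],"twist": 0},{"hand": 0.5,"linear": [-0.05,0,0.05],"twist": 0},{"hand": 0.5,"linear": [-0.05,0,0.05],"twist": 0}]'

```text
time_s: 18.58
eef_pos: [0.6342, 0.0938, 0.2775]
eef_rot: [0.748, 0.663, -0.001, -0.001]
contact_force: [0.6, 0.6, -0.5]
opening: 0.0652
```

```bash
python3 - <<'E'
from h import *
st=env.get_state();print(st['eef_pos'],st['time_s'],st['contact_force'])
snap('side','side10');t=snap('top','top10');P=cloud(t)
m=(abs(P[...,0]-.44)<.05)&(abs(P[...,1]-.264)<.04)&(P[...,2]>.092)&(P[...,2]<.11);q=P[m].astype(np.float32)
print(len(q),q.mean(0),cv2.minAreaRect(np.ascontiguousarray(q[:,:2])) if len(q) else '')
E
```

```text
[0.634199   0.09378192 0.27746833] 18.5833 [ 0.58312861  0.6006895  -0.48686982]
183 [0.4403538 0.2633818 0.1001192] ((0.4431988298892975, 0.2639571726322174), (0.020964350551366806, 0.07302608340978622), 88.32073211669922)
```

View pics/top10.png

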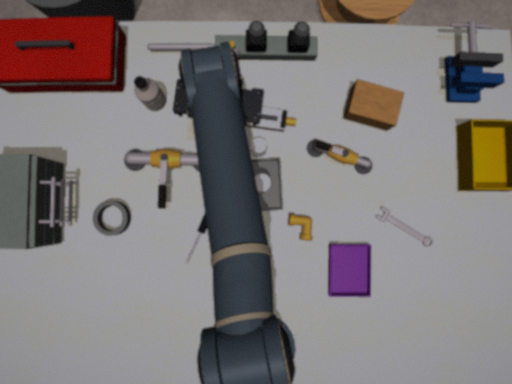

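View pics/side10.png

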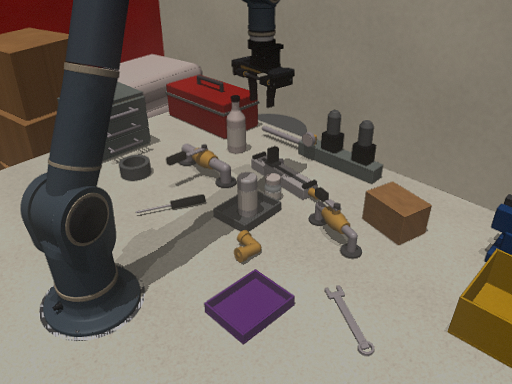

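The top view shows the handle square across the pipe, with its sleeve near (163,195). The side view shows the tin upright in the grey tray near (248,193), and the bystanders look unmoved. I'm handing the job in.

```bash
python3 - <<'E'
from plant import env
print(env.sign_off())
E
```

```text
the job is handed in; nothing more can be done
None
```

The job is done in the order asked and handed in at about 18.6 s of the 72 s allowed; sign-off gives no verdict.

- **Tin:** I lifted it clear of the handle and stood it in the grey tray. It stands upright at (0.476, -0.005), with its top at 0.118 m.
- **Main valve:** I gripped the long handle and swung it until it stopped against a push of about 15 N. Its sleeve now points about 2° off the world's -x, which matches the pipe's own slant of roughly 1.5 to 2°.
- **Bleed grip:** I slid it after the valve was shut. The last wrist view puts the grip at 48.7 mm along the track and the pointer at about 49.0 to 49.4 mm.

**Where readings disagreed:** before the slide, the top and wrist views differed by 2 to 3 mm on how far to go. I used a value between them, and the same-view check afterwards agreed within 1 mm.

No check failed. In the last pictures the smaller valve and the other things looked unmoved, though I judged that by eye. The arm was clear of everything.

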